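# Open the hot-snack holding cabinet by its lift-lever latch

### The job

Open the small hot-snack holding cabinet on the counter so that the next tray can be slid in: ease the latch lever on its door up until you feel it come against its stop, keep it up while you draw the door off the latch, and swing the door wide open, about square to the cabinet. Never strain the latch, neither by forcing the lever on past its stop nor by tugging at a door that is still caught; then let the lever drop back, let go, and leave the things standing around and on the cabinet where they are.

Things in the scene. Friction and masses are not known exactly. Their poses are not given: they have to be found in the camera images.
- cabinet: Stainless box-shaped holding cabinet, 320 deep (its x) x 270 wide (its y) x 210 high, fixed on the counter. Origin: centre of its underside; its -x axis points out of the front. The steel door covers the front: 18 thick, 245 wide, from 21 to 199 mm above the counter, its outer face at x = -178 mm. It is hinged on a vertical pin at x = -169, y = +126 mm and opens outwards.
- door_hinge (a point): Point on the door's vertical hinge axis at the door's lower edge, 21 mm above the counter. Its axes turn with the door: -x points out of the door's outer face, -y runs from the hinge to the door's free edge (255 mm away), z up.
- door (a joint): Opening angle of the door in rad: 0 shut, 1.57 square to the cabinet, stops at 1.75. Seen from above it opens clockwise. The hinge is slightly stiff (about 1 N at the lever when moved slowly); the door, about 1.4 kg, stays where it is left.
- lever_grip (a point): Where to pinch the latch lever, from above across its 34 mm width. The lever is a level bright steel bar, 34 wide (along the door's width), 10 thick, sticking out of the door's outer face near the free edge, 155 mm above the counter; flared end 46 wide, 16 high, from 80 to 90 mm before the face. This point: mid-bar, 66 mm before the face, 213 mm along the door from the hinge axis.
- lever: The lever; origin on its pin, which is level, along the door's width, in mid-thickness of the door, 75 mm behind lever_grip: that point rises on an arc of 75 mm radius and nears the door. A spring holds it down, 12 N at lever_grip, 15 N when raised 40 mm (a firm pinch, turning on the bar, adds up to 5 N). Axes: -x along the bar outwards, y along the pin. Its part inside the door is the pawl.
- lever_pin (a point): Point on the pin, fixed to the door; axes as the door's. HIDDEN LATCH: the pawl behind the door sinks as the lever rises. It is caught behind a strike set at another height on every cabinet, so lever_grip meets the stop after 11 to 41 mm of rise, one cannot see where; only over the last 3 to 5 mm before it is the pawl clear. The stop is a rubber pad: the lifting force climbs 3 to 5 N per mm.
- door_edge (a point): Top corner of the door at its free edge (mid-thickness), 255 mm from the hinge axis, 199 mm above the counter. LATCH FORCES: held against its stop by 4 to 8 N beyond the spring, the lever lets the door come with 3 to 12 N. Let down before the door is 0.3 rad open it catches again. Pawl and strike must never press on each other by more than 22 N: about 12 N of extra lift at the stop.
- can: Bystander: plain aluminium drinks can, 66 diameter, 115 high, standing on the counter. Origin: centre of its underside.
- cash_tray: Bystander: shallow blue plastic cash tray, 130 x 180 x 18, on the counter. Origin: centre of its underside.
- cups: Bystander: stack of white paper cups, 84 diameter at most, 150 high, on the counter. Origin: centre of its underside.
- napkins: Bystander: cardboard napkin box 100 x 110 x 65 standing on the cabinet's roof, towards the back. Origin: centre of its underside.

How it is judged:
By the outcome, as a careful person would: the job done as asked, in the order asked, and still so for the second after the job is handed in, with the robot touching nothing.
It also fails if it takes over 72 s, if anything falls off the work surface, if the arm or the gripper's body presses on something with over 40 N, if the wrist force passes 120 N, or if a joint passes its speed limit or range.

### The arm

A 6-joint arm with a two-finger parallel gripper is mounted at the origin on the work surface. World frame = base frame: x ahead of the robot, y to its left, z up, the work surface at z = 0. Lengths are in m, angles in rad, forces in N, time in s.
With the tool pointing down it reaches from about 0.35 to 0.775 m from the base axis. Payload 7.3 kg.
Tool frame: the origin (TCP) lies on the centre line of the jaws, within the pads' length; the fingertips stand 22 mm ahead of it and the grasp point (between the pads) lies 3 mm ahead of it; z points along the fingers, y is the direction in which the jaws open and shut (so a half turn about z gives the same grasp; the last joint's range is limited). The gripper opens to 92 mm and grips with 3 to 60 N. Pads are 19 mm wide; open, the fingers measure 130 mm over their backs; the gripper's body (75 mm by 190 mm) begins 47 mm behind the grasp point.
Start: joints at [1.194, 0.342, 1.524, -0, 1.275, -0.146], TCP at [0.12, 0.511, 0.249] pointing down, gripper open.
Joint ranges: [-2.53, 2.53], [-0.77, 2.02], [0.04, 2.7], [-1, 4.14], [0.28, 2.66], [-3.11, 3.11]. Speed limits (rad/s): [2.57, 2.57, 3.14, 3.14, 3.14, 3.14].

### API

Orientations are given as a 3x3 rotation matrix whose columns are the frame's x, y, z axes.
In Python, from rig import status, vision, ticket gives the robot as it stands.
- The arm moves only by the shell command python3 -m jog 'ROWS'. ROWS is JSON, a list of rows, each a list of 7 numbers: the opening in per cent of the stroke, from 0 (shut) to 100 (fully open), then the shift along the tool's x, y, z each as a share of 0.2 m, from -1 to 1, then the turn, a rotation vector about the tool's x, y, z each as a share of 180 degrees, from -1 to 1. A call has 1 to 20 rows; each row is the pose to reach, as a shift and turn from the pose commanded when the call began, along the tool's axes at that moment, turning the shorter way round; what a row does not reach only later rows make up. A row lasts 1/10 s, in which the tool goes at most 50 mm and 8.59 degrees, less where a joint would pass 70% of its speed; a pose out of reach is approached as far as the arm can. A call with a number of a shift or a turn outside -1 to 1 is refused whole. A call with a gripper value outside its range is refused whole. The fingers move at their own pace and stop on an object; the grip force is fixed at half the most. Time passes only in rows, so rows that repeat a pose let the fingers close. It gives the time, the measured TCP pose, the force and the opening at its end, in the units of the state.
- status.sense(): the state, without advancing time (a new reading comes with each control period).
- vision.grab_frame(name): name is "side" or "top"; returns the picture (420x560x3 uint8, blue, green, red); there is no depth.
- vision.calibration(name): a dict with "intrinsics" (3x3 intrinsics, pixels), "k1" (the pictures are not rectified: a ray, as slopes to the right and down, at radius r is drawn at 1 + k1 r^2 times it, then the intrinsics apply), "rvec" (rotation vector, rad) and "tvec" (3), from world to camera coordinates, as OpenCV has them. Camera axes: x right, y down, z forward; pixel columns grow to the right and rows downward; lengths in m; the calibration is good to about 2 mm. A picture is of the moment at which its call begins. calibration takes no time and is no camera call.
- ticket.finish_job(): hands the job in, once; it reports no verdict.
The state is a dict: "t": time; "q": joint angles; "qd": joint speeds; "joint_efforts": joint torques, N m; "tcp_pos": TCP position; "eef_rot": TCP orientation; "force": force on the tool from outside, world axes, zero at the start; "torque": the same for the moment, N m; "width": opening from 0.0 (shut) to 1.0 (fully open).
Only numpy, scipy, OpenCV 4.12 (cv2) and the standard library are available. Lean on these libraries where they do the work, as an engineer would, in place of code of your own. Each camera call takes 0.05 s, during which the arm holds its last target.

## Working session

There is one attempt and no reset: what is moved stays moved. The work goes in short steps, Python scripts to look and compute and a shell command to move; the robot and the scene stay as the last step left them, time stands still between calls to the robot, and variables do not carry over. Pictures are saved under pics/ and viewed, and the job is handed in when it is done.

```bash
ls; mkdir -p pics; python3 - <<'E'
from rig import status, vision
import cv2
s=status.sense(); print(s)
for n in("side","top"):
    cv2.imwrite(f"pics/{n}0.png",vision.grab_frame(n)); print(n,vision.calibration(n))
E
```

```text
pics
{'t': 0.0, 'q': array([ 1.19402420e+00,  3.42746914e-01,  1.52503825e+00, -6.35098622e-06,
        1.27541112e+00, -1.45986749e-01]), 'qd': array([ 0.00054792,  0.00033345, -0.00216481,  0.00027202, -0.00113808,
        0.00073883]), 'joint_efforts': array([ 5.30632315e-04, -4.31222713e+01, -2.44233209e+01,  7.19577447e-02,
        5.54866449e-02, -5.80361939e-05]), 'tcp_pos': array([0.11991914, 0.5107235 , 0.24802498]), 'eef_rot': array([[-9.73487404e-01,  2.28739881e-01, -5.84361370e-04],
       [ 2.28740515e-01,  9.73486285e-01, -1.49338740e-03],
       [ 2.27270523e-04, -1.58746094e-03, -9.99998714e-01]]), 'force': array([ 0.84464021, -0.59614199,  0.08603831]), 'torque': array([ 0.0307912,  0.021431 , -0.0488628]), 'width': 1.0008264180714141}
side {'intrinsics': array([[464.1340734 ,   0.        , 274.07877714],
       [  0.        , 464.1340734 , 214.11505218],
       [  0.        ,   0.        ,   1.        ]]), 'k1': -0.1459452045464904, 'rvec': array([ 2.20040801,  0.70843667, -0.34719566]), 'tvec': array([-0.43269663, -0.03572627,  1.51355636])}
top {'intrinsics': array([[424.28362699,   0.        , 270.77654566],
       [  0.        , 424.28362699, 216.58300112],
       [  0.        ,   0.        ,   1.        ]]), 'k1': -0.08963225256681272, 'rvec': array([ 2.11449643, -2.117206  ,  0.18059991]), 'tvec': array([0.08712533, 0.53492108, 1.29121884])}
```

View pics/side0.png

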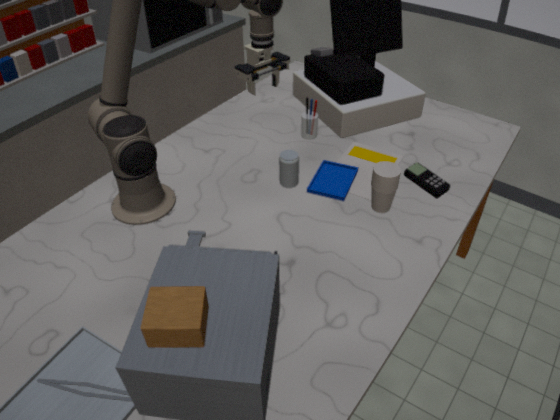

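View pics/top0.png

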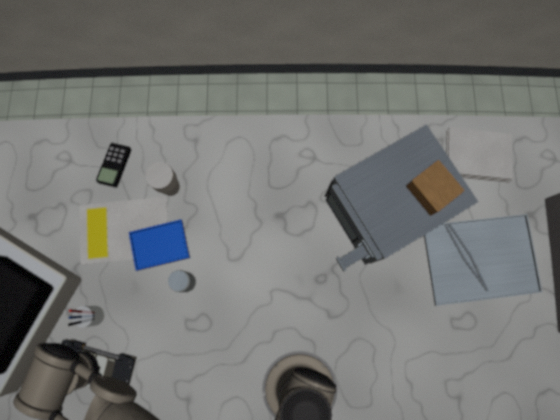

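```bash
cat > h.py <<'E'
import numpy as np, cv2
from rig import vision
def cam(n):
    c=vision.calibration(n); R=cv2.Rodrigues(c["rvec"])[0]
    return c["intrinsics"],np.array([c["k1"],0,0,0,0]),c["rvec"],c["tvec"],R
def ray(n,uv):
    K,D,rv,t,R=cam(n)
    p=cv2.undistortPoints(np.array([[uv]],float),K,D)[0,0]
    d=R.T@np.array([p[0],p[1],1.]); return -R.T@t,d/np.linalg.norm(d)
def onz(n,uv,z):
    o,d=ray(n,uv); return o+d*(z-o[2])/d[2]
def proj(n,P):
    K,D,rv,t,R=cam(n)
    return cv2.projectPoints(np.array(P,float).reshape(-1,1,3),rv,t,K,D)[0][:,0]
E
python3 - <<'E'
import cv2
a=cv2.imread("pics/top0.png")[110:290,310:500]; cv2.imwrite("pics/topz.png",cv2.resize(a,None,fx=3.3,fy=3.3,interpolation=cv2.INTER_CUBIC)*1)
a=cv2.imread("pics/side0.png")[220:420,110:310]; cv2.imwrite("pics/sidez.png",cv2.resize(a,None,fx=3,fy=3,interpolation=cv2.INTER_CUBIC))
E
```

```text
(no output)
```

View pics/topz.png

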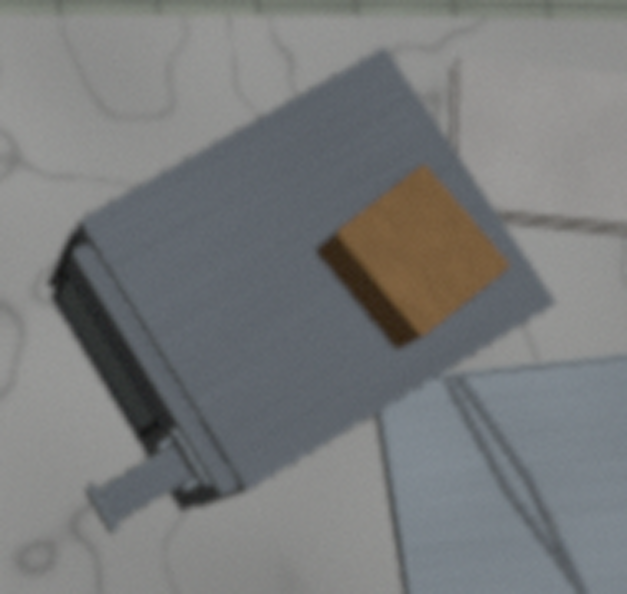

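View pics/sidez.png

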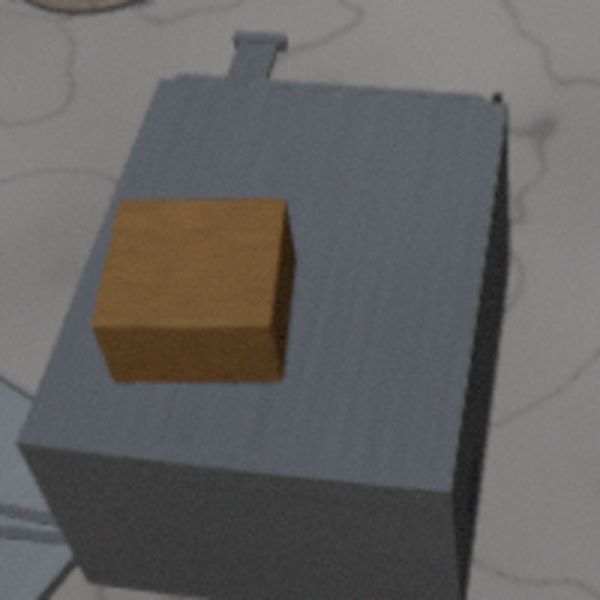

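```bash
cat >> h.py <<'E'
def fit2d(A,B):
    A=np.array(A);B=np.array(B);a=A.mean(0);b=B.mean(0)
    H=(A-a).T@(B-b); th=np.arctan2(H[0,1]-H[1,0],H[0,0]+H[1,1])
    R=np.array([[np.cos(th),-np.sin(th)],[np.sin(th),np.cos(th)]])
    return th,R,b-R@a
E
python3 - <<'E'
from h import *
t=lambda u,v:(u/3.3+310,v/3.3+110)
s=lambda u,v:(u/3+110,v/3+220)
model=np.array([[-.16,.135],[.16,.135],[.16,-.135],[-.16,-.135]])
T=[onz("top",t(*p),.21)[:2] for p in[(85,217),(385,50),(552,300),(243,490)]]
S=[onz("side",s(*p),.21)[:2] for p in[(505,103),(450,490),(20,443),(163,80)]]
for n,M in(("top",T),("side",S)):
    th,R,o=fit2d(model,M); print(n,th,o,np.round((np.array(M)-(model@R.T+o))*1000,1).tolist())
th,R,o=fit2d(np.vstack([model]*2),T+S); print("both",th,o)
c=lambda x,y:R@[x,y]+o
hinge=c(-.169,.126); grip=c(-.178-.066,.126-.213)
print("hinge",hinge,"grip",grip, "rg",np.hypot(*grip), "rh",np.hypot(*hinge))
# lever flare outer end mid
fe=np.mean([onz("top",t(*p),.163)[:2] for p in[(88,488),(110,530)]],0)
print("flare end top",fe,"pred",c(-.178-.09,.126-.213))
fs=np.mean([onz("side",s(*p),.163)[:2] for p in[(234,35),(287,37)]],0); print("side",fs)
for a in np.arange(0,1.8,.1570796*2):
    Rr=np.array([[np.cos(-a),-np.sin(-a)],[np.sin(-a),np.cos(-a)]])
    g=hinge+R@Rr@np.array([-.075,-.213]);print(round(a,2),g,np.hypot(*g))
for nm,n,uv,z in[("can","top",(181,278),.115),("cups","top",(158,176),.15),("tray","top",(159,245),.018)]:
    print(nm,onz(n,uv,z))
E
```

```text
top -1.0575050041889003 [ 0.58361237 -0.3004891 ] [[-0.5, -5.6], [-3.3, 0.3], [4.0, 3.2], [-0.2, 2.1]]
side -1.0490501409143542 [ 0.58554158 -0.29736253] [[-1.7, -2.1], [-2.7, 0.5], [0.8, 1.6], [3.6, 0.1]]
both -1.053273512618058 [ 0.58457697 -0.29892581]
hinge [ 0.61046776 -0.08972097] grip [ 0.38825601 -0.12991966] rg 0.40941646793756103 rh 0.6170257214084299
flare end top [ 0.37573541 -0.11181615] pred [ 0.37638251 -0.10906252]
side [ 0.38065364 -0.11248107]
0.0 [ 0.38825601 -0.12991966] 0.40941646793756103
0.31 [ 0.38670974 -0.059285  ] 0.39122772838906134
0.63 [0.40706646 0.00837037] 0.4071525114900063
0.94 [0.44733351 0.06642389] 0.4522382150344875
1.26 [0.50356927 0.10919287] 0.5152718623274339
1.57 [0.57026899 0.13249078] 0.585457541444246
can [0.33885726 0.35078811 0.115     ]
cups [0.64180509 0.42493175 0.15      ]
tray [0.44866526 0.44886732 0.018     ]
```

```bash
cat >> h.py <<'E'
from scipy.spatial.transform import Rotation as Ro
from rig import status
def Rt(yaw):  # tool down, y axis at yaw
    y=np.array([np.cos(yaw),np.sin(yaw),0]);z=np.array([0,0,-1.]);return np.column_stack([np.cross(y,z),y,z])
def row(pos,yaw=None,base=None):
    s=status.sense(); p,R=(s["tcp_pos"],s["eef_rot"]) if base is None else base
    d=R.T@(np.array(pos)-p)/.2
    w=np.zeros(3) if yaw is None else Ro.from_matrix(R.T@Rt(yaw)).as_rotvec()/np.pi
    return np.round(np.r_[d,w],4).tolist()
E
python3 - <<'E'
from h import *
for p,y in[((.28,.40,.25),1.2),((.38,.32,.25),.9)]: print(row(p,y))
b=(np.array([.38,.32,.25]),Rt(.9)); print(row((.41,.2,.25),.7,b))
print(row((.41,.13,.25),.55,b))
b=(np.array([.41,.13,.25]),Rt(.55)); print(row((.40,.0,.25),.518,b))
b=(np.array([.40,.0,.25]),Rt(.518)); print(row((.388,-.13,.25),.518,b))
E
```

```text
[-0.9057, -0.356, -0.0092, -0.0005, -0.0, 0.0446]
[-1.4839, -0.631, -0.0089, -0.0005, 0.0, 0.1401]
[-0.4905, -0.3768, 0.0, 0.0, 0.0, 0.0637]
[-0.708, -0.6509, 0.0, 0.0, 0.0, 0.1114]
[-0.528, -0.3824, 0.0, 0.0, 0.0, 0.0102]
[-0.535, -0.374, 0.0, 0.0, 0.0, 0.0]
```

```bash
python3 -m jog '[[100,-0.25,-0.1,0,0,0,0.01],[100,-0.45,-0.18,0,0,0,0.02],[100,-0.68,-0.27,0,0,0,0.03],[100,-0.9,-0.356,0,0,0,0.045],[100,-0.98,-0.4,0,0,0,0.08],[100,-0.98,-0.4,0,0,0,0.08]]' && python3 - <<'E'
from h import *
print(status.sense()["tcp_pos"]); print(row((.38,.3,.25),.9))
E
```

```text
t: 0.7
tcp_pos: [0.2943, 0.3868, 0.2484]
eef_rot: [[-0.883, 0.469, -0.0], [0.469, 0.883, -0.001], [-0.0, -0.001, -1.0]]
force: [-0.0, 0.8, -0.2]
width: 0.999
[0.29433411 0.38675985 0.2484059 ]
[-0.5817, -0.1824, -0.0077, -0.0002, 0.0001, 0.0582]
```

```bash
python3 -m jog '[[100,-0.2,-0.06,0,0,0,0.02],[100,-0.4,-0.12,0,0,0,0.04],[100,-0.58,-0.18,0,0,0,0.06],[100,-0.75,-0.42,0,0,0,0.09],[100,-0.85,-0.65,0,0,0,0.11],[100,-0.95,-0.85,0,0,0,0.13],[100,-0.95,-0.85,0,0,0,0.13]]' && python3 - <<'E'
from h import *
print(status.sense()["tcp_pos"]); print(row((.4,.04,.25),.518));print(row((.388,-.13,.25),.518))
E
```

```text
t: 1.4
tcp_pos: [0.3814, 0.1464, 0.2485]
eef_rot: [[-0.626, 0.78, -0.001], [0.78, 0.626, -0.001], [-0.0, -0.002, -1.0]]
force: [-0.3, 1.3, -0.4]
width: 1.0
[0.38135459 0.14637714 0.24854365]
[-0.4731, -0.2604, -0.0067, -0.0005, 0.0001, 0.0505]
[-1.0983, -0.8394, -0.0057, -0.0005, 0.0001, 0.0505]
```

```bash
python3 -m jog '[[100,-0.2,-0.12,0,0,0,0.02],[100,-0.4,-0.24,0,0,0,0.04],[100,-0.6,-0.4,0,0,0,0.05],[100,-0.8,-0.57,0,0,0,0.0505],[100,-0.95,-0.7,0,0,0,0.0505],[100,-1,-0.78,0,0,0,0.0505],[100,-1,-0.78,0,0,0,0.0505],[100,-1,-0.78,0,0,0,0.0505]]' && python3 - <<'E'
from h import *
print(status.sense()["tcp_pos"]); print(row((.389,-.132,.25),.518))
for n in("side","top"): cv2.imwrite(f"pics/{n}1.png",vision.grab_frame(n))
a=cv2.imread("pics/top1.png")[190:310,290:430]; cv2.imwrite("pics/topz1.png",cv2.resize(a,None,fx=4,fy=4,interpolation=cv2.INTER_CUBIC))
a=cv2.imread("pics/side1.png")[170:300,110:310]; cv2.imwrite("pics/sidez1.png",cv2.resize(a,None,fx=3,fy=3,interpolation=cv2.INTER_CUBIC))
E
```

```text
t: 2.2
tcp_pos: [0.3869, -0.1029, 0.2486]
eef_rot: [[-0.499, 0.866, -0.0], [0.866, 0.499, 0.001], [0.001, 0.0, -1.0]]
force: [0.2, 0.4, -0.3]
width: 1.004
[ 0.38688296 -0.10290156  0.24857217]
[-0.1313, -0.0635, -0.0073, 0.0001, -0.0003, 0.0015]
```

View pics/topz1.png

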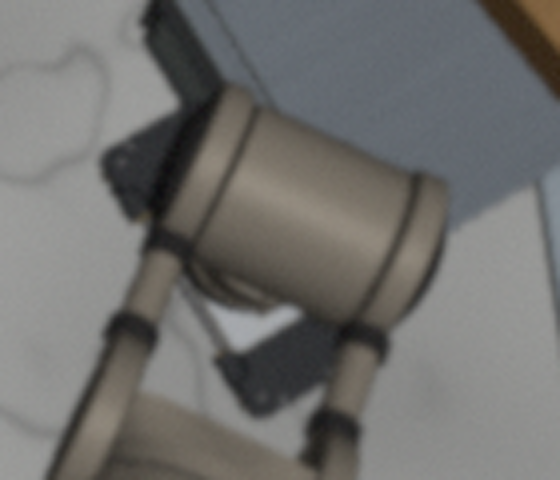

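View pics/sidez1.png

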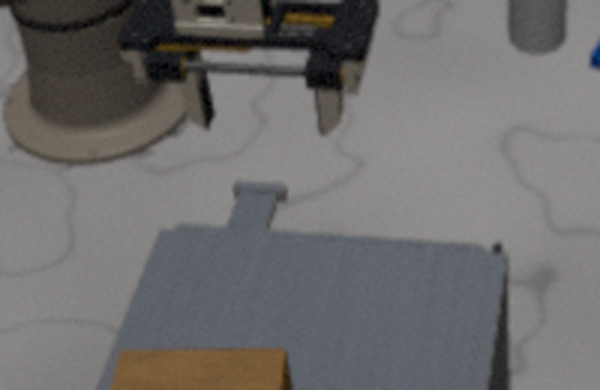

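```bash
python3 -m jog '[[100,-0.1313,-0.0635,0,0,0,0.0015],[100,-0.1313,-0.0635,0.12,0,0,0.0015],[100,-0.1313,-0.0635,0.22,0,0,0.0015],[100,-0.1313,-0.0635,0.27,0,0,0.0015],[100,-0.1313,-0.0635,0.27,0,0,0.0015]]' && python3 - <<'E'
from h import *
print(status.sense()["tcp_pos"]); print(row((.389,-.132,.158),.518))
cv2.imwrite("pics/side2.png",vision.grab_frame("side"))
a=cv2.imread("pics/side2.png")[170:300,110:310]; cv2.imwrite("pics/sidez2.png",cv2.resize(a,None,fx=4,fy=4,interpolation=cv2.INTER_CUBIC))
E
```

```text
t: 2.8
tcp_pos: [0.3884, -0.1317, 0.1938]
eef_rot: [[-0.496, 0.868, -0.002], [0.868, 0.496, 0.002], [0.002, -0.001, -1.0]]
force: [0.3, -1.1, 0.4]
width: 1.0
[ 0.38840768 -0.13174496  0.19380472]
[-0.003, 0.0021, 0.179, -0.0004, -0.0008, 0.0003]
```

View pics/sidez2.png

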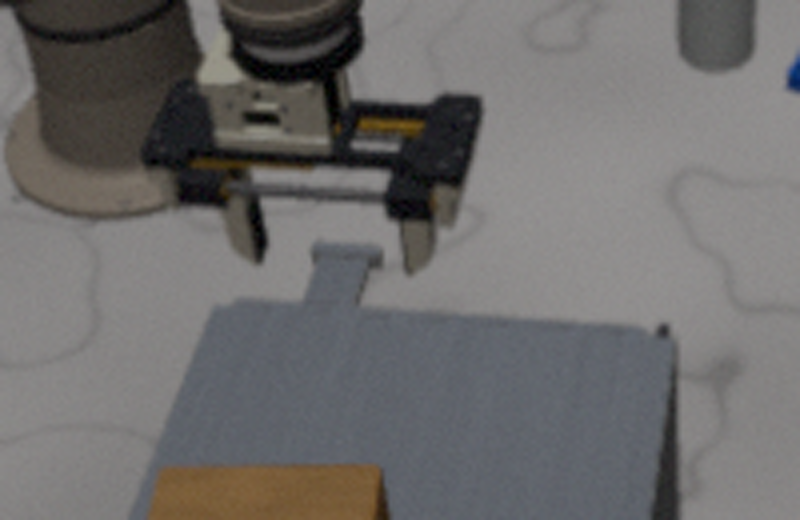

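```bash
python3 -m jog '[[100,0,0,0.1,0,0,0],[100,0,0,0.179,0,0,0],[100,0,0,0.179,0,0,0],[100,0,0,0.179,0,0,0]]' && python3 - <<'E'
from h import *
cv2.imwrite("pics/side3.png",vision.grab_frame("side"))
a=cv2.imread("pics/side3.png")[170:300,110:310]; cv2.imwrite("pics/sidez3.png",cv2.resize(a,None,fx=4,fy=4,interpolation=cv2.INTER_CUBIC))
E
```

```text
t: 3.25
tcp_pos: [0.3893, -0.133, 0.1598]
eef_rot: [[-0.495, 0.869, 0.001], [0.869, 0.495, -0.0], [-0.001, 0.001, -1.0]]
force: [0.9, -0.4, -0.0]
width: 1.0
```

View pics/sidez3.png

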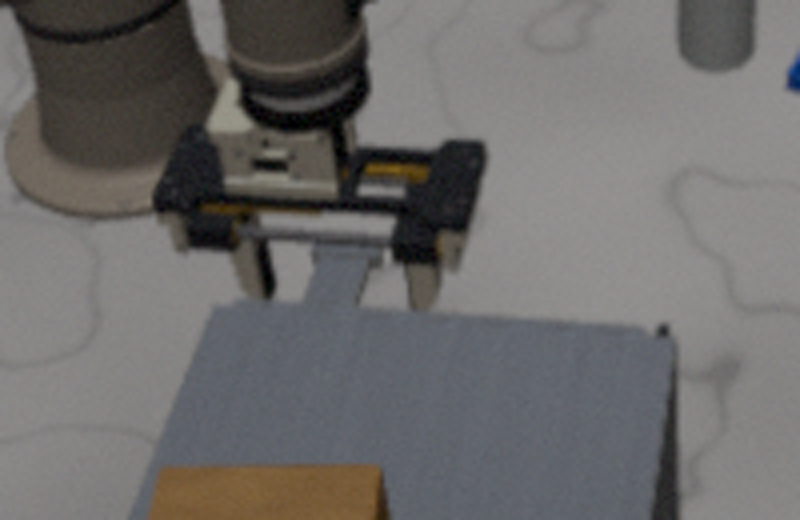

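```bash
python3 -m jog '[[60,0,0,0,0,0,0],[52,0,0,0,0,0,0],[52,0,0,0,0,0,0],[52,0,0,0,0,0,0]]' ; python3 - <<'E'
from h import *
cv2.imwrite("pics/side4.png",vision.grab_frame("side"))
a=cv2.imread("pics/side4.png")[200:270,140:240]; cv2.imwrite("pics/sidez4.png",cv2.resize(a,None,fx=8,fy=8,interpolation=cv2.INTER_CUBIC))
E
```

```text
t: 3.7
tcp_pos: [0.3888, -0.1331, 0.1591]
eef_rot: [[-0.494, 0.869, 0.0], [0.869, 0.494, -0.0], [-0.0, 0.0, -1.0]]
force: [0.6, -0.3, -0.1]
width: 0.699
```

View pics/sidez4.png

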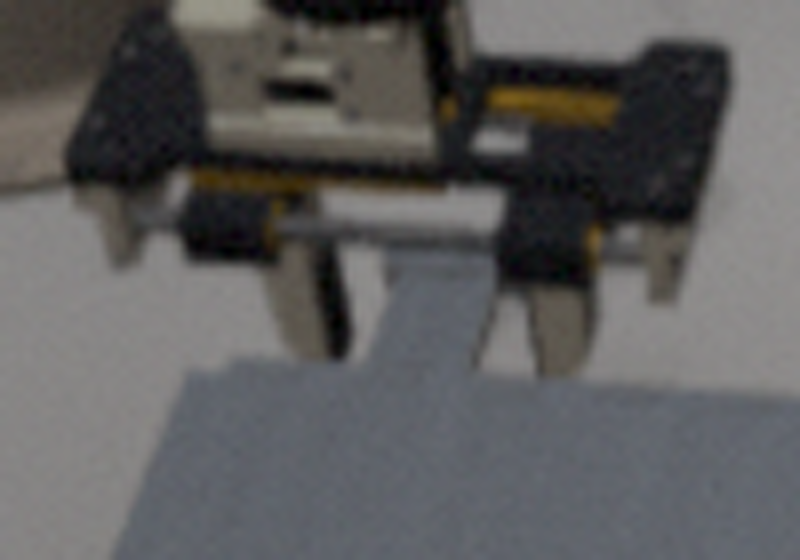

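```bash
for i in 1 ; do python3 -m jog '[[46,0,0,0,0,0,0],[46,0,0,0,0,0,0],[46,0,0,0,0,0,0]]'; python3 -m jog '[[40,0,0,0,0,0,0],[40,0,0,0,0,0,0]]';  done
```

```text
t: 4.05
tcp_pos: [0.3887, -0.133, 0.1589]
eef_rot: [[-0.494, 0.869, -0.0], [0.869, 0.494, 0.0], [0.0, 0.0, -1.0]]
force: [-0.2, -0.0, 0.2]
width: 0.467
t: 4.25
tcp_pos: [0.3887, -0.133, 0.1589]
eef_rot: [[-0.494, 0.869, 0.0], [0.869, 0.494, 0.0], [0.0, 0.0, -1.0]]
force: [-0.6, 0.1, 0.2]
width: 0.408
```

```bash
python3 -m jog '[[20,0,0,0,0,0,0],[20,0,0,0,0,0,0],[20,0,0,0,0,0,0],[20,0,0,0,0,0,0],[20,0,0,0,0,0,0]]'; python3 -c "
from rig import status
print(status.sense())"
```

```text
t: 4.75
tcp_pos: [0.388, -0.133, 0.1588]
eef_rot: [[-0.494, 0.869, -0.002], [0.869, 0.494, 0.0], [0.001, -0.001, -1.0]]
force: [-6.0, -2.3, 3.9]
width: 0.369
{'t': 4.75, 'q': array([-5.17138444e-01,  2.43970096e-01,  1.94975091e+00, -6.23959546e-04,
        9.49383775e-01, -1.03381863e+00]), 'qd': array([-0.00040957, -0.00127937,  0.00020206, -0.00058866,  0.00065583,
       -0.00049456]), 'joint_efforts': array([ 1.18792221e+00, -3.21151793e+01, -2.10400271e+01,  9.41365734e-01,
       -1.15259416e+00, -2.09845416e-02]), 'tcp_pos': array([ 0.38800165, -0.13296274,  0.15879934]), 'eef_rot': array([[-4.94311738e-01,  8.69283300e-01, -1.56513223e-03],
       [ 8.69284087e-01,  4.94312738e-01,  3.06565986e-04],
       [ 1.04015749e-03, -1.20900538e-03, -9.99998728e-01]]), 'force': array([-6.0291733 , -2.29905748,  3.87458661]), 'torque': array([-0.34560962,  0.937585  , -0.00365251]), 'width': 0.3689603392018035}
```

```bash
python3 -m jog '[[20,0,-0.004,0,0,0,0],[20,0,-0.004,0,0,0,0]]'; python3 -m jog '[[20,0,0,-0.005,0,0,0],[20,0,0,-0.01,0,0,0],[20,0,0,-0.015,0,0,0],[20,0,0,-0.02,0,0,0],[20,0,0,-0.02,0,0,0],[20,0,0,-0.02,0,0,0]]'; python3 -m jog '[[20,0,0,-0.005,0,0,0],[20,0,0,-0.01,0,0,0],[20,0,0,-0.01,0,0,0],[20,0,0,-0.01,0,0,0]]'; python3 -m jog '[[20,-0.001,0,-0.005,0,0,0],[20,-0.001,0,-0.01,0,0,0],[20,-0.001,0,-0.01,0,0,0],[20,-0.001,0,-0.01,0,0,0]]'
```

```text
t: 4.95
tcp_pos: [0.388, -0.1333, 0.1588]
eef_rot: [[-0.494, 0.869, 0.0], [0.869, 0.494, 0.0], [0.0, 0.0, -1.0]]
force: [-1.9, -0.1, 0.5]
width: 0.369
t: 5.55
tcp_pos: [0.3879, -0.1332, 0.1626]
eef_rot: [[-0.494, 0.869, -0.0], [0.869, 0.494, 0.001], [0.001, 0.0, -1.0]]
force: [2.6, 1.4, -16.5]
width: 0.361
t: 5.95
tcp_pos: [0.388, -0.1334, 0.1649]
eef_rot: [[-0.494, 0.869, 0.0], [0.869, 0.494, 0.0], [0.0, 0.0, -1.0]]
force: [3.6, 1.1, -16.0]
width: 0.366
t: 6.35
tcp_pos: [0.3881, -0.1336, 0.1669]
eef_rot: [[-0.494, 0.869, 0.0], [0.869, 0.494, -0.0], [-0.0, 0.0, -1.0]]
force: [4.0, 0.5, -17.8]
width: 0.365
```

```bash
for i in 1; do python3 -m jog '[[20,-0.001,0,-0.005,0,0,0],[20,-0.001,0,-0.005,0,0,0],[20,-0.001,0,-0.005,0,0,0]]'; python3 -m jog '[[20,-0.001,0,-0.005,0,0,0],[20,-0.001,0,-0.005,0,0,0],[20,-0.001,0,-0.005,0,0,0]]'; python3 -m jog '[[20,-0.001,0,-0.005,0,0,0],[20,-0.001,0,-0.005,0,0,0],[20,-0.001,0,-0.005,0,0,0]]'; done | egrep 'pos|force'
```

```text
tcp_pos: [0.3882, -0.1338, 0.1679]
force: [3.5, 1.6, -17.0]
tcp_pos: [0.3883, -0.1339, 0.1689]
force: [2.3, 0.8, -17.7]
tcp_pos: [0.3883, -0.1341, 0.1699]
force: [3.1, 2.3, -17.6]
```

Risen 11.1 mm; force steady at about 17.5 N. I'll continue 1 mm at a time, checking.

```bash
for i in 1; do python3 -m jog '[[20,-0.001,0,-0.005,0,0,0],[20,-0.001,0,-0.005,0,0,0],[20,-0.001,0,-0.005,0,0,0]]'; python3 -m jog '[[20,-0.001,0,-0.005,0,0,0],[20,-0.001,0,-0.005,0,0,0],[20,-0.001,0,-0.005,0,0,0]]'; done | egrep 'pos|force'
```

```text
tcp_pos: [0.3884, -0.1343, 0.1709]
force: [3.2, 1.2, -17.5]
tcp_pos: [0.3885, -0.1344, 0.1719]
force: [2.3, 1.9, -17.4]
```

```bash
for i in 1; do python3 -m jog '[[20,-0.001,0,-0.005,0,0,0],[20,-0.001,0,-0.005,0,0,0],[20,-0.001,0,-0.005,0,0,0]]'; python3 -m jog '[[20,-0.001,0,-0.005,0,0,0],[20,-0.001,0,-0.005,0,0,0],[20,-0.001,0,-0.005,0,0,0]]'; done | egrep 'pos|force'
```

```text
tcp_pos: [0.3886, -0.1346, 0.1729]
force: [2.1, 1.9, -18.1]
tcp_pos: [0.3887, -0.1347, 0.1739]
force: [1.8, 1.5, -17.1]
```

```bash
for i in 1; do python3 -m jog '[[20,-0.001,0,-0.005,0,0,0],[20,-0.001,0,-0.005,0,0,0],[20,-0.001,0,-0.005,0,0,0]]'; python3 -m jog '[[20,-0.001,0,-0.005,0,0,0],[20,-0.001,0,-0.005,0,0,0],[20,-0.001,0,-0.005,0,0,0]]'; done | egrep 'pos|force'
```

```text
tcp_pos: [0.3888, -0.1349, 0.1749]
force: [1.9, 2.3, -18.2]
tcp_pos: [0.3889, -0.1351, 0.1759]
force: [1.2, 2.2, -17.0]
```

```bash
for i in 1; do python3 -m jog '[[20,-0.0013,0,-0.005,0,0,0],[20,-0.0013,0,-0.005,0,0,0],[20,-0.0013,0,-0.005,0,0,0]]'; python3 -m jog '[[20,-0.0013,0,-0.005,0,0,0],[20,-0.0013,0,-0.005,0,0,0],[20,-0.0013,0,-0.005,0,0,0]]'; done | egrep 'pos|force'
```

```text
tcp_pos: [0.389, -0.1353, 0.1769]
force: [1.3, 2.9, -18.2]
tcp_pos: [0.3891, -0.1355, 0.1779]
force: [1.0, 2.5, -18.1]
```

```bash
for i in 1; do python3 -m jog '[[20,-0.0014,0,-0.005,0,0,0],[20,-0.0014,0,-0.005,0,0,0],[20,-0.0014,0,-0.005,0,0,0]]'; done | egrep 'pos|force'
```

```text
tcp_pos: [0.3893, -0.1358, 0.1789]
force: [-0.2, 1.9, -18.2]
```

```bash
for i in 1; do python3 -m jog '[[20,-0.0014,0,-0.005,0,0,0],[20,-0.0014,0,-0.005,0,0,0],[20,-0.0014,0,-0.005,0,0,0]]'; done | egrep 'pos|force'
```

```text
tcp_pos: [0.3894, -0.136, 0.1799]
force: [0.1, 3.4, -16.7]
```

```bash
for i in 1; do python3 -m jog '[[20,-0.0015,0,-0.005,0,0,0],[20,-0.0015,0,-0.005,0,0,0],[20,-0.0015,0,-0.005,0,0,0]]'; done | egrep 'pos|force'
```

```text
tcp_pos: [0.3896, -0.1363, 0.1809]
force: [-0.3, 3.6, -18.0]
```

```bash
for i in 1; do python3 -m jog '[[20,-0.0016,0,-0.005,0,0,0],[20,-0.0016,0,-0.005,0,0,0],[20,-0.0016,0,-0.005,0,0,0]]'; done | egrep 'pos|force'
```

```text
tcp_pos: [0.3898, -0.1366, 0.1819]
force: [-0.4, 3.7, -16.7]
```

```bash
for i in 1; do python3 -m jog '[[20,-0.0017,0,-0.005,0,0,0],[20,-0.0017,0,-0.005,0,0,0],[20,-0.0017,0,-0.005,0,0,0]]'; done | egrep 'pos|force'
```

```text
tcp_pos: [0.3899, -0.1369, 0.1829]
force: [-1.1, 4.0, -18.4]
```

```bash
for i in 1; do python3 -m jog '[[20,-0.0018,0,-0.005,0,0,0],[20,-0.0018,0,-0.005,0,0,0],[20,-0.0018,0,-0.005,0,0,0]]'; done | egrep 'pos|force'
```

```text
tcp_pos: [0.3901, -0.1371, 0.1837]
force: [0.9, 3.6, -20.8]
```

```bash
for i in 1; do python3 -m jog '[[20,-0.0019,0,-0.005,0,0,0],[20,-0.0019,0,-0.005,0,0,0],[20,-0.0019,0,-0.005,0,0,0]]'; done | egrep 'pos|force'
```

```text
tcp_pos: [0.3902, -0.1374, 0.1846]
force: [0.8, 4.4, -24.2]
```

```bash
for i in 1 2 3 ; do python3 -m jog '[[20,0,0,0,0,0,0]]'; done | egrep 'pos|force'; python3 - <<'E'
from h import *
s=status.sense(); p=s["tcp_pos"]; R=s["eef_rot"]
# plan arc in tool axes: hinge location relative to tool. tool x outward, tool y = from free edge toward hinge
d_in=.075-np.sqrt(.075**2-(p[2]-.1588)**2)
r=np.array([.075-d_in,-.213]) # relative hinge: (outward, along y)
for a in np.arange(.02,.5,.04):
    # door angle a clockwise from above; in tool frame (x out,y to hinge,z down) => rotation about tool z by +a
    c,s_=np.cos(a),np.sin(a); v=np.array([c*r[0]-s_*r[1],s_*r[0]+c*r[1]])-r
    print(round(a,2),np.round(v/.2,4),round(a/np.pi,4))
E
```

```text
tcp_pos: [0.3902, -0.1374, 0.1847]
force: [1.0, 4.6, -25.0]
tcp_pos: [0.3902, -0.1374, 0.1847]
force: [0.4, 4.1, -24.6]
tcp_pos: [0.3902, -0.1374, 0.1847]
force: [1.0, 4.4, -24.8]
0.02 [0.0212 0.0073] 0.0064
0.06 [0.0632 0.023 ] 0.0191
0.1 [0.1046 0.0405] 0.0318
0.14 [0.1452 0.0595] 0.0446
0.18 [0.185  0.0802] 0.0573
0.22 [0.2239 0.1025] 0.07
0.26 [0.262  0.1263] 0.0828
0.3 [0.299  0.1516] 0.0955
0.34 [0.335  0.1783] 0.1082
0.38 [0.3699 0.2065] 0.121
0.42 [0.4037 0.2361] 0.1337
0.46 [0.4362 0.2669] 0.1464
```

```bash
python3 -m jog '[[20,0.005,0.0017,0,0,0,0.0016],[20,0.0106,0.0036,0,0,0,0.0032],[20,0.0106,0.0036,0,0,0,0.0032]]'| egrep 'pos|force'
```

```text
tcp_pos: [0.3902, -0.1369, 0.185]
force: [0.5, -2.9, -26.8]
```

```bash
python3 -m jog '[[20,0.003,0.001,0.001,0,0,0.001],[20,0.005,0.0017,0.001,0,0,0.0016],[20,0.005,0.0017,0.001,0,0,0.0016]]'| egrep 'pos|force'; python3 -m jog '[[20,0,0,0,0,0,0]]'| egrep 'pos|force'
```

```text
tcp_pos: [0.39, -0.1361, 0.1848]
force: [-0.2, -4.4, -26.7]
tcp_pos: [0.39, -0.1361, 0.1848]
force: [-0.7, -4.2, -26.2]
```

```bash
python3 -m jog '[[20,0.003,0.001,0.001,0,0,0.001],[20,0.005,0.0017,0.001,0,0,0.0016],[20,0.005,0.0017,0.001,0,0,0.0016]]'| egrep 'pos|force'; python3 -m jog '[[20,0.005,0.0017,0.001,0,0,0.0016],[20,0.005,0.0017,0.001,0,0,0.0016],[20,0.005,0.0017,0.001,0,0,0.0016]]'| egrep 'pos|force'
```

```text
tcp_pos: [0.3898, -0.135, 0.1847]
force: [-1.7, -3.4, -25.9]
tcp_pos: [0.3895, -0.1334, 0.1845]
force: [-1.6, -4.8, -24.2]
```

```bash
python3 -m jog '[[20,0.0106,0.0036,0,0,0,0.0032],[20,0.0212,0.0073,0,0,0,0.0064],[20,0.0319,0.0111,0,0,0,0.0095],[20,0.0422,0.0151,0,0,0,0.0127]]'| egrep 'pos|force';
```

```text
tcp_pos: [0.3878, -0.1241, 0.1844]
force: [-3.7, -4.0, -23.1]
```

```bash
python3 -m jog '[[20,0.0106,0.0036,0,0,0,0.0032],[20,0.0212,0.0073,0,0,0,0.0064],[20,0.0319,0.0111,0,0,0,0.0095],[20,0.0422,0.0151,0,0,0,0.0127]]'| egrep 'pos|force|t:';
```

```text
t: 14.15
tcp_pos: [0.3866, -0.1151, 0.1844]
eef_rot: [[-0.4, 0.916, -0.001], [0.916, 0.4, -0.002], [-0.001, -0.002, -1.0]]
force: [-3.7, -3.9, -23.3]
```

```bash
python3 -m jog '[[20,0.0212,0.005,0,0,0,0.0064],[20,0.0422,0.0121,0,0,0,0.0127],[20,0.0632,0.019,0,0,0,0.0191],[20,0.084,0.0277,0,0,0,0.0255],[20,0.1046,0.0365,0,0,0,0.0318]]'| egrep 'pos|force|t:';
```

```text
t: 14.65
tcp_pos: [0.3851, -0.0921, 0.1847]
eef_rot: [[-0.306, 0.952, -0.0], [0.952, 0.306, 0.0], [0.0, -0.0, -1.0]]
force: [-4.0, -0.7, -18.1]
```

```bash
python3 -m jog '[[20,0.0212,0.006,0,0,0,0.0064],[20,0.0422,0.0131,0,0,0,0.0127],[20,0.0632,0.021,0,0,0,0.0191],[20,0.084,0.0297,0,0,0,0.0255],[20,0.1046,0.0385,0,0,0,0.0318]]'| egrep 'pos|force|t:|rot';
```

```text
t: 15.15
tcp_pos: [0.386, -0.0697, 0.1847]
eef_rot: [[-0.209, 0.978, -0.0], [0.978, 0.209, 0.0], [0.0, -0.0, -1.0]]
force: [-4.9, -0.8, -18.1]
```

```bash
python3 -m jog '[[20,0.0212,0.005,0,0,0,0.0064],[20,0.0528,0.015,0,0,0,0.0159],[20,0.084,0.0277,0,0,0,0.0255],[20,0.125,0.0459,0,0,0,0.0382],[20,0.165,0.0657,0,0,0,0.0509],[20,0.2046,0.0872,0,0,0,0.0637],[20,0.243,0.1102,0,0,0,0.0764],[20,0.2806,0.1348,0,0,0,0.0891],[20,0.3171,0.1608,0,0,0,0.1019],[20,0.3526,0.1883,0,0,0,0.1146],[20,0.387,0.2172,0,0,0,0.1273],[20,0.387,0.2172,0,0,0,0.1273]]'| egrep 'pos|force|t:|rot';
```

```text
t: 16.35
tcp_pos: [0.4117, 0.0163, 0.1845]
eef_rot: [[0.188, 0.982, -0.002], [0.982, -0.188, 0.002], [0.002, -0.002, -1.0]]
force: [-5.8, 2.4, -16.7]
```

```bash
python3 -m jog '[[20,0.0212,0.003,0,0,0,0.0064],[20,0.0528,0.012,0,0,0,0.0159],[20,0.084,0.0247,0,0,0,0.0255],[20,0.125,0.0429,0,0,0,0.0382],[20,0.165,0.0627,0,0,0,0.0509],[20,0.2046,0.0842,0,0,0,0.0637],[20,0.243,0.1072,0,0,0,0.0764],[20,0.2806,0.1308,0,0,0,0.0891],[20,0.3171,0.1568,0,0,0,0.1019],[20,0.3526,0.1843,0,0,0,0.1146],[20,0.387,0.2132,0,0,0,0.1273],[20,0.387,0.2132,0,0,0,0.1273]]'| egrep 'pos|force|t:|rot';
```

```text
t: 17.55
tcp_pos: [0.4687, 0.0847, 0.1845]
eef_rot: [[0.556, 0.831, -0.001], [0.831, -0.556, 0.003], [0.002, -0.003, -1.0]]
force: [-4.5, 3.6, -16.6]
```

```bash
python3 -m jog '[[20,0.0212,0.003,0,0,0,0.0064],[20,0.0528,0.012,0,0,0,0.0159],[20,0.084,0.0247,0,0,0,0.0255],[20,0.125,0.0429,0,0,0,0.0382],[20,0.165,0.0627,0,0,0,0.0509],[20,0.2046,0.0842,0,0,0,0.0637],[20,0.243,0.1072,0,0,0,0.0764],[20,0.2806,0.1308,0,0,0,0.0891],[20,0.3171,0.1568,0,0,0,0.1019],[20,0.3526,0.1833,0,0,0,0.1146],[20,0.387,0.2122,0,0,0,0.1273],[20,0.42,0.243,0,0,0,0.14],[20,0.4386,0.261,0,0,0,0.1474],[20,0.4386,0.261,0,0,0,0.1474]]'| egrep 'pos|force|t:|rot';
python3 - <<'E'
from h import *
cv2.imwrite("pics/top5.png",vision.grab_frame("top"));cv2.imwrite("pics/side5.png",vision.grab_frame("side"))
E
```

```text
t: 18.95
tcp_pos: [0.5614, 0.1288, 0.1843]
eef_rot: [[0.869, 0.495, 0.0], [0.495, -0.869, 0.003], [0.002, -0.003, -1.0]]
force: [-3.0, 5.4, -15.4]
```

View pics/top5.png

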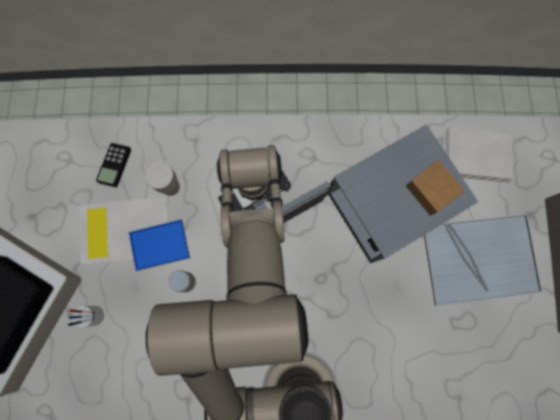

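View pics/side5.png

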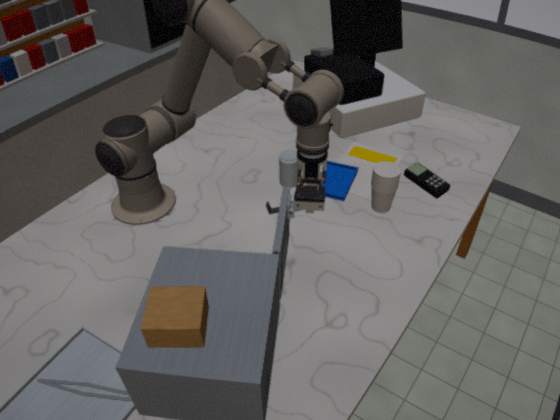

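```bash
python3 -m jog '[[20,0.0044,0,0.0137,0,0,0],[20,0.0088,0,0.0275,0,0,0],[20,0.012,0,0.04,0,0,0],[20,0.0149,0,0.0525,0,0,0],[20,0.017,0,0.065,0,0,0],[20,0.019,0,0.0775,0,0,0],[20,0.0203,0,0.09,0,0,0],[20,0.0215,0,0.1025,0,0,0],[20,0.022,0,0.115,0,0,0],[20,0.0223,0,0.1225,0,0,0],[20,0.0223,0,0.1225,0,0,0],[20,0.0223,0,0.1225,0,0,0]]'
```

```text
t: 20.25
tcp_pos: [0.5672, 0.1311, 0.1636]
eef_rot: [[0.869, 0.496, 0.008], [0.496, -0.869, 0.004], [0.009, 0.001, -1.0]]
force: [-1.8, 5.7, 1.2]
width: 0.364
```

```bash
python3 -m jog '[[20,0,0,0,0,0,0]]';python3 -m jog '[[20,0,0,0,0,0,0],[20,0,0,0,0,0,0]]'
```

```text
t: 20.35
tcp_pos: [0.5672, 0.1311, 0.1636]
eef_rot: [[0.869, 0.496, 0.008], [0.496, -0.869, 0.004], [0.009, 0.001, -1.0]]
force: [-1.7, 6.1, 0.5]
width: 0.369
t: 20.55
tcp_pos: [0.5672, 0.1311, 0.1636]
eef_rot: [[0.869, 0.496, 0.008], [0.496, -0.869, 0.004], [0.009, 0.001, -1.0]]
force: [-1.3, 6.0, 0.4]
width: 0.366
```

```bash
python3 - <<'E'
from h import *
s=status.sense();print(s["q"],s["torque"],s["joint_efforts"],s["tcp_pos"])
for n in("top","side"): cv2.imwrite(f"pics/{n}6.png",vision.grab_frame(n))
a=cv2.imread("pics/side6.png")[80:280,220:420]; cv2.imwrite("pics/sidez6.png",cv2.resize(a,None,fx=3,fy=3,interpolation=cv2.INTER_CUBIC))
E
```

```text
[0.09394226 0.51763347 1.49114176 0.00343536 1.12448274 1.14474585] [ 0.7879206   0.78302869 -0.37987946] [ -3.05669188 -49.98221755 -23.54935884  -1.67405661  -0.90152074
  -0.3905488 ] [0.56720064 0.13110135 0.16361173]
```

View pics/sidez6.png

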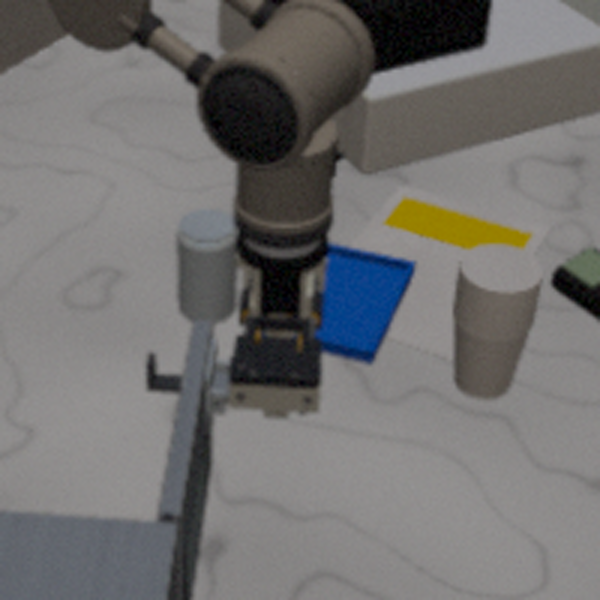

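View pics/top6.png

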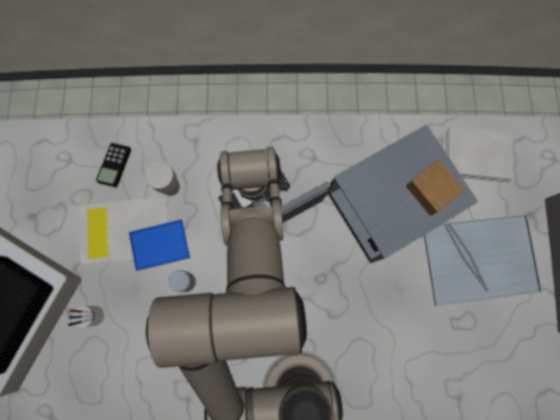

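```bash
python3 -m jog '[[40,0,0,0,0,0,0],[45,0,0,0,0,0,0],[45,0,0,0,0,0,0]]'; python3 -m jog '[[60,0,0,0,0,0,0],[75,0,0,0,0,0,0],[85,0,0,0,0,0,0],[85,0,0,0,0,0,0]]'
```

```text
t: 20.95
tcp_pos: [0.5663, 0.1291, 0.1616]
eef_rot: [[0.868, 0.497, 0.005], [0.497, -0.868, 0.0], [0.004, 0.002, -1.0]]
force: [0.0, 0.5, -0.0]
width: 0.447
t: 21.35
tcp_pos: [0.5648, 0.129, 0.1597]
eef_rot: [[0.868, 0.497, -0.0], [0.497, -0.868, 0.0], [-0.0, -0.0, -1.0]]
force: [-0.1, 0.7, 0.0]
width: 0.752
```

```bash
python3 -m jog '[[85,0,0,-0.1,0,0,0],[85,0,0,-0.25,0,0,0],[85,0,0,-0.45,0,0,0],[85,0.1,0,-0.6,0,0,0],[85,0.1,0,-0.6,0,0,0]]'; python3 -m jog '[[85,-0.2,-0.15,0,0,0,0],[85,-0.2,0.3,0,0,0,0],[85,-0.2,0.5,0,0,0,0],[85,-0.2,0.5,0,0,0,0]]' --help >/dev/null 2>&1; python3 - <<'E'
from h import *
s=status.sense(); print(s["t"],s["tcp_pos"])
for n in("top","side"): cv2.imwrite(f"pics/{n}7.png",vision.grab_frame(n))
print(row((.42,.12,.29)))
E
```

```text
t: 21.85
tcp_pos: [0.5851, 0.1398, 0.2847]
eef_rot: [[0.868, 0.497, 0.01], [0.497, -0.868, 0.002], [0.01, 0.004, -1.0]]
force: [-0.2, 0.1, 0.4]
width: 0.847
21.85 [0.58505562 0.13982869 0.28471762]
[-0.7509, -0.3204, -0.0518, 0.0, 0.0, 0.0]
```

```bash
python3 -m jog '[[85,-0.2,-0.09,0,0,0,0],[85,-0.4,-0.18,0,0,0,0],[85,-0.6,-0.27,0,0,0,0],[85,-0.75,-0.32,0,0,0,0],[85,-0.75,-0.32,0,0,0,0]]'; python3 - <<'E'
from h import *
for n in("top","side"): cv2.imwrite(f"pics/{n}8.png",vision.grab_frame(n))
a=cv2.imread("pics/side8.png")[120:280,200:420]; cv2.imwrite("pics/sidez8.png",cv2.resize(a,None,fx=3,fy=3,interpolation=cv2.INTER_CUBIC))
E
```

```text
t: 22.45
tcp_pos: [0.4156, 0.1195, 0.2785]
eef_rot: [[0.868, 0.497, -0.005], [0.497, -0.868, -0.001], [-0.004, -0.002, -1.0]]
force: [-0.7, 0.1, 0.3]
width: 0.845
```

View pics/sidez8.png

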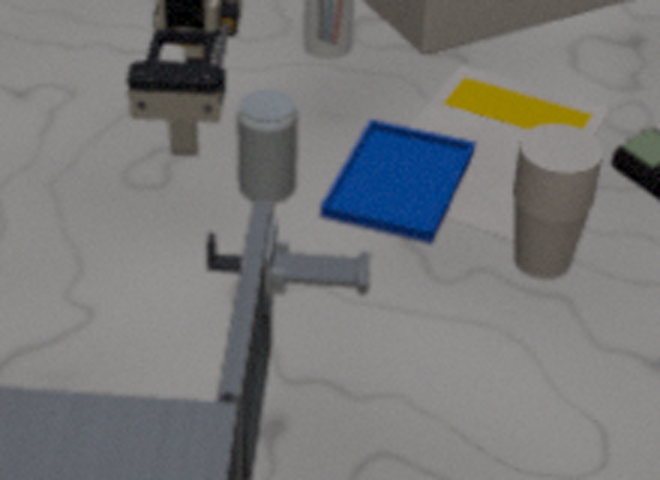

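View pics/top8.png

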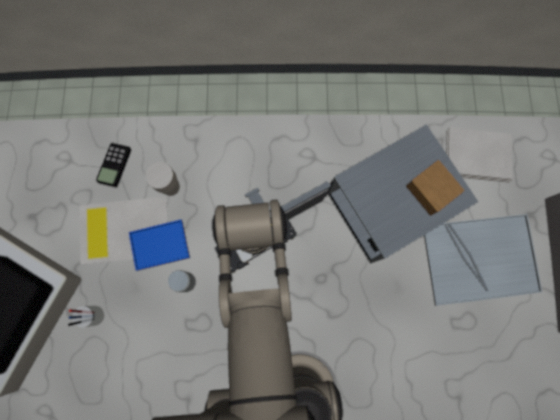

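```bash
python3 - <<'E'
from h import *
f=onz("side",(200+262/3,120+203/3),.199)[:2]; b=onz("side",(200+230/3,120+396/3),.199)[:2]
d=f-b; print(f,b,np.linalg.norm(d),"angle",(-np.pi/2-1.0533)-(np.arctan2(d[1],d[0])-2*np.pi))
# lever direction: flare-end centre vs hinge at angle a
tip=onz("side",(200+366/3,120+270/3),.158)[:2]; h=np.array([.6105,-.0897])
v=tip-h; v0=Ro.from_rotvec([0,0,-1.0533]).as_matrix()[:2,:2]@np.array([-.099,-.213])
print(tip,np.linalg.norm(v),"a",(np.arctan2(v0[1],v0[0])-np.arctan2(v[1],v[0]))%(2*np.pi))
for n in("top","side"):
    dd=cv2.absdiff(cv2.imread(f"pics/{n}0.png"),cv2.imread(f"pics/{n}8.png")).max(2)>40
    nn,l,st,_=cv2.connectedComponentsWithStats(dd.astype(np.uint8)); print(n,[x.tolist() for x in st[1:] if x[4]>25])
E
```

```text
[0.490419   0.12868224] [ 0.60738785 -0.0811676 ] 0.24024709460097438 angle 1.579791090323881
[0.59078921 0.14550124] 0.2360257134849848 a 1.5696001184931747
top [[158, 184, 170, 236, 11838], [332, 192, 32, 49, 245], [326, 195, 43, 76, 677], [368, 239, 10, 13, 55], [14, 339, 141, 81, 6833], [285, 357, 7, 9, 42], [276, 371, 15, 24, 244], [314, 371, 18, 11, 95], [295, 376, 26, 12, 135], [332, 388, 11, 32, 217], [276, 400, 17, 19, 160]]
side [[152, 0, 65, 35, 1147], [224, 0, 59, 42, 1038], [152, 8, 26, 40, 522], [209, 9, 4, 14, 27], [223, 11, 16, 14, 94], [238, 20, 8, 5, 28], [206, 24, 19, 16, 106], [270, 30, 19, 24, 221], [229, 36, 61, 35, 935], [164, 41, 18, 11, 67], [257, 42, 16, 6, 53], [117, 47, 17, 26, 292], [242, 72, 39, 100, 2335], [100, 99, 27, 8, 68], [159, 100, 25, 8, 56], [155, 119, 40, 31, 307], [96, 143, 19, 33, 281], [121, 146, 16, 15, 86], [152, 151, 5, 10, 37], [129, 160, 20, 16, 91], [115, 167, 7, 9, 27], [269, 189, 54, 108, 1213], [187, 231, 19, 17, 204]]
```

Door angle is about 1.57 to 1.58 rad, the lever is level, and bystanders are unchanged. Handing in.

```bash
python3 -m jog '[[85,0,0,0,0,0,0],[85,0,0,0,0,0,0],[85,0,0,0,0,0,0]]' | egrep 't:|force'; python3 -c "
from rig import ticket
print(ticket.finish_job())"
```

```text
t: 22.85
eef_rot: [[0.868, 0.497, -0.001], [0.497, -0.868, -0.0], [-0.001, -0.0, -1.0]]
force: [0.4, -0.3, -1.3]
the job is handed in; nothing more can be done
None
```

The cabinet door is open square and the lever is back down. The gripper has let go and touches nothing, and I handed the job in at 22.9 s.

- **Latch:** I raised the lever 1 mm at a time after the first 8 mm. It came against its stop after about 25 mm of rise. I held it there with about 7 N beyond the spring, reaching about 9 N as the pull began. The door came away with about 4 N.
- **Door:** I kept the lever up through the whole swing, then lowered it and released it. The last pictures put the door at about 1.57–1.58 rad with the lever level.
- **Bystanders:** comparing the first and last pictures showed no change at the can, cash tray, cups or napkin box.
- **What disagreed:**
  - A steady sideways force of about 5–6 N acted on the gripper from early in the swing, from a path error of about 1 mm.
  - After lowering the lever, the tool stood about 4 mm higher than commanded while still gripping, with almost no vertical force. I did not find the cause, but it eased as the jaws opened.

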